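# Walk the nest block round to the fence

## Robot

A 6-joint arm with a two-finger parallel gripper is mounted at the origin on the work surface. World frame = base frame: x ahead of the robot, y to its left, z up, the work surface at z = 0. Lengths are in mm, angles in degrees, forces in N, time in s.
With the tool pointing down it reaches from about 350 to 850 mm from the base axis. Payload 8.1 kg.
Tool frame: the origin (TCP) lies at the very end of the fingers, on their centre line; the grasp point (between the pads) lies 19 mm behind it (tcp_to_grasp is the distance from the TCP to the grasp point, in mm); z points along the fingers, x is the direction in which the jaws open and shut, and the axes are right-handed (so a half turn about z gives the same grasp; the last joint's range is limited). The gripper opens to 85 mm and grips with 20 to 120 N. Pads are 22 mm wide; open, the fingers measure 114 mm over their backs; the gripper's body (76 mm by 85 mm) begins 54 mm behind the grasp point. The pads swing forward as they close: fully open they stand 13 mm farther back than shut.
Start: joints at [-81.612, 7.471, 85.268, -0, 87.261, -4.893], TCP at [137.858, -583.952, 231.292] pointing down, gripper open.
Joint ranges: [-169.43, 169.43], [-51.17, 129.36], [1.28, 143.12], [-76.62, 256.62], [0, 156.53], [-152.29, 152.29]. Speed limits (degrees/s): [136.94, 136.94, 159.86, 180, 180, 180].

## Interface

Orientations are given as [roll, pitch, yaw] about the fixed x, y, z axes, in that order (R = Rz(yaw) Ry(pitch) Rx(roll)).
In Python, from bench import * gives the robot as it stands. The module is installed in compiled form; this text tells all that it offers.
- The arm moves only by the tool apply_moves, never from a script. Its argument "targets" is text: rows parted by semicolons, each of 7 numbers parted by spaces: the turn, a rotation vector about the tool's x, y, z in rad, then the shift along the tool's x, y, z in cm, then the finger opening in cm, from 0 to 8.54. A call has exactly 5 rows; each row is the pose to reach, as a shift and turn from the pose commanded when the call began, along the tool's axes at that moment; what a row does not reach only later rows make up. A row lasts 1/10 s, in which the tool goes at most 50 mm and 8.59 degrees, less where a joint would pass 70% of its speed; a pose out of reach is approached as far as the arm can. A call with a gripper value outside its range is refused whole. The fingers move at their own pace and stop on an object; "force" is the grip in N (left out, the last holds). Time passes only in rows, so rows that repeat a pose let the fingers close, or fill a call up. It gives the time, the measured TCP pose, the force and the opening at its end, in the units of the state.
- sense(): the state, without advancing time (a new reading comes with each control period).
- snapshot(name): name is "scene" or "top" or "wrist"; returns the picture (384x512x3 uint8, red, green, blue); there is no depth.
- camera_model(name): a dict with "fx", "fy", "cx", "cy" (pixels), "position" and "attitude" of the camera in the world; the wrist camera has in their place "T_tool_cam" (4x4, takes a point from camera to tool coordinates, whose origin is the TCP and whose axes are the tool frame's). Camera axes: x right, y up, looking along -z (the intrinsics and any distortion apply to the point x, -y, -z); pixel columns grow to the right and rows downward; lengths in mm; the calibration is good to about 2 mm. A picture is of the moment at which its call begins: read the wrist's pose just before it. camera_model takes no time and is no camera call.
- hand_in(): hands the job in, once; it reports no verdict.
Trained networks look in the newest picture that a camera, given by its name, has taken for a name from the list of things; names that differ only in an ending like _2 or _b are one class to them, and where a whole thing is asked for, a point or a joint stands for the part that bears it (a point fixed in the world has none). Each returns a list of dicts, best first, with "confidence" (0 to 1); they miss things now and then, are a little off and sometimes report something else, mostly with a low value. They report only what shows in the picture. A call takes as long as a camera call. They do not tell look-alikes from the thing itself.
- recognise(camera, query): "at" ([row, column] in pixels, amid what is visible of it).
- place_of(camera, query): "at" ([row, column] in pixels: a listed point, or the origin of a listed thing).
The state is a dict: "time": time; "joint_pos": joint angles; "qd": joint speeds; "joint_efforts": joint torques, N m; "tool_pos": TCP position; "tcp_rot": TCP orientation; "ft_force": force on the tool from outside, world axes, zero at the start; "wrist_torque": the same for the moment, N m; "finger_gap": finger opening in mm.
Only numpy, scipy, OpenCV 4.12 (cv2) and the standard library are available. Lean on these libraries where they do the work, as an engineer would, in place of code of your own. Each camera call takes 0.05 s, during which the arm holds its last target. There are 200 camera calls.

## Task

Walk the heavy aluminium nest block round on the bench by pushing its corners with the fingertips, a little at one and then at another, while it is still clear of the dark fence, until one of its two long sides faces the fence. Then push it home so that this long side (either one) lies flush against the fence, within the fence's length, and draw back. Only push it: it must stay flat on the bench, never lifted or tipped, and everything else on the bench is to be left where it stands.

Things in the scene. Friction and masses are not known exactly. Their poses are not given: they have to be found in the camera images.
- block: plain aluminium block, dark markings on top (no depth), 95 mm along its x, 130 mm along its y (long sides: the faces at x = +47.5 and -47.5 mm), 45 mm tall, standing on a central foot 65 x 90 mm, 3 mm high; 1.0 to 1.6 kg, loose, too wide to grip. Origin: centre of its underside, z up. Pushed near an end of a long side it turns about a point some 60 mm beyond its middle, so it drifts too. Slides at 4 to 15 N.
- fence: straight dark steel bar fixed to the bench, 280 mm long (its y), 35 mm tall, 30 mm thick; behind it a blue fixture (air cylinder to 71 mm, clamp to 120 mm tall, from 75 mm behind the working face). Origin: foot of the middle of the working face, which is the plane x = 0; x points into the bar, so free bench and block lie at negative x; z up.
- corner_a1 (a point): vertical edge of the block, at half height (22.5 mm): on its -x long side, at the end towards the block's +y
- corner_a2 (a point): vertical edge of the block, at half height (22.5 mm): on its -x long side, at the end towards the block's -y
- corner_b1 (a point): vertical edge of the block, at half height (22.5 mm): on its +x long side, at the end towards the block's +y
- corner_b2 (a point): vertical edge of the block, at half height (22.5 mm): on its +x long side, at the end towards the block's -y
- bar1: bystander, not to be moved: first dark steel machined bar, 125 x 26 x 26 mm, lying
- bar2: bystander, not to be moved: second, like bar1
- pin: bystander, not to be moved: steel locating pin, 18 mm diameter, 45 mm tall, standing
- bush: bystander, not to be moved: brass bush (ring), 42 mm outside diameter, 22 mm tall
- driver: bystander, not to be moved: screwdriver, lying
- oil: bystander, not to be moved: small white bottle with black cap, 38 mm diameter, 85 mm tall, standing
- mallet: bystander, not to be moved: hammer, lying
There are look-alikes about, which are no part of the job. Several things look just like the block: the one meant starts farthest to the robot's right.

How it is judged (in metres and radians):
On the way:
1. the block has been turned until a long side faces the fence (within about 14 degrees) while every corner is still clear of the fence (4 mm or more) (angle between the y axis of block and the y axis of fence, either way round below 0.25 rad and x of each of corner_a1, corner_a2, corner_b1, corner_b2 in the frame of fence below -0.004 m), for 0.1 s.
At the end, for the whole second after the job is handed in: both ends of one long side of the block are within 3 mm of the fence's working face, the block's centre is within 80 mm of the fence's middle (no more than about 5 mm of overhang), and the block lies flat, at rest (((x of corner_a1 in the frame of fence between -0.003 and 0.003 m and x of corner_a2 in the frame of fence between -0.003 and 0.003 m) or (x of corner_b1 in the frame of fence between -0.003 and 0.003 m and x of corner_b2 in the frame of fence between -0.003 and 0.003 m)) and x of block in the frame of fence below -0.043 m and y of block in the frame of fence between -0.08 and 0.08 m and height (world z) of block below 0.004 m and angle between block's own z axis and vertical below 0.05 rad and linear speed of block below 0.01 m/s); the robot touches nothing.
It fails at once if the block is lifted or tipped (height (world z) of block above 0.008 m or angle between block's own z axis and vertical above 0.12 rad).
It fails at once if a bystander is shifted by more than 20 mm or lifted (distance of any of bar1, bar2, pin, bush, driver, oil, mallet from where it was at the start of the episode above 0.02 m).
It also fails if it takes over 72 s, if anything falls off the work surface, if the arm or the gripper's body presses on something with over 40 N, if the wrist force passes 120 N, or if a joint passes its speed limit or range.

## Working session

There is one attempt and no reset: what is moved stays moved. The work goes in short steps, Python scripts to look and compute and a tool call to move; the robot and the scene stay as the last step left them, time stands still between calls to the robot, and variables do not carry over. Pictures are saved under pics/ and viewed, about 8 in all and at most 12, crops included, and the job is handed in when it is done.

Besides the shell and the picture viewer there is one more tool, called as name(argument=value, ...) on one line, values as JSON. apply_moves: Moves the arm, as the interface text tells. Its arguments: {"type":"object","properties":{"targets":{"type":"string"},"force":{"type":"number"}},"required":["targets"]}

```bash
mkdir -p pics; cat > h.py <<'E'
from bench import *
import numpy as np, cv2
from scipy.spatial.transform import Rotation as R
def cam(n):
    m=camera_model(n); return m
def pose(m):
    a=np.array(m["attitude"],float); p=np.array(m["position"],float)
    Rm=a if a.shape==(3,3) else R.from_euler('xyz',a,degrees=True).as_matrix()
    return Rm,p
def ray(n,rc,z):
    m=camera_model(n); Rm,p=pose(m)
    d=np.array([(rc[1]-m["cx"])/m["fx"],-(rc[0]-m["cy"])/m["fy"],-1.])
    d=Rm@d; return p+d*(z-p[2])/d[2]
def proj(n,P):
    m=camera_model(n); Rm,p=pose(m); q=(np.atleast_2d(P)-p)@Rm
    return np.c_[m["cx"]+m["fx"]*q[:,0]/-q[:,2], m["cy"]-m["fy"]*q[:,1]/-q[:,2]]  # col,row
def save(n,f):
    im=snapshot(n); cv2.imwrite(f,im[:,:,::-1]); return im
E
python3 - <<'E'
from h import *
print(camera_model("top")); print(camera_model("scene")); print(camera_model("wrist"))
a=save("top","pics/t0.png"); b=save("scene","pics/s0.png")
for c in ("top","scene"):
  for q in ("block","fence","corner_a1","corner_a2","corner_b1","corner_b2"):
    print(c,q,[(np.round(r["at"]).tolist(),round(r["confidence"],2)) for r in place_of(c,q)])
print(sense())
E
```

```text
{'fx': 389.61655475825, 'fy': 389.61655475825, 'cx': 253.22440805782077, 'cy': 195.06155595401023, 'position': array([ 317.5073746 ,   59.78926592, 1420.53268438]), 'attitude': array([  7.041153  ,  -0.7398527 , -89.70400963])}
{'fx': 359.71039555111446, 'fy': 359.71039555111446, 'cx': 258.300633506024, 'cy': 196.67183312092115, 'position': array([1267.20171865,   29.23276637,  588.17481131]), 'attitude': array([57.26727687,  0.22389084, 86.87918925])}
{'fx': 340.59599809638064, 'fy': 340.59599809638064, 'cx': 257.0542275629096, 'cy': 194.3042229063815, 'T_tool_cam': array([[ 9.99999372e-01, -1.03552318e-03,  4.28456613e-04,
         1.16009132e+00],
       [-8.55933342e-04, -9.52532844e-01, -3.04434639e-01,
        -7.76358821e+01],
       [ 7.23368121e-04,  3.04434081e-01, -9.52533132e-01,
        -1.42475288e+02],
       [ 0.00000000e+00,  0.00000000e+00,  0.00000000e+00,
         1.00000000e+00]])}
top block [([281.0, 172.0], 0.95), ([231.0, 256.0], 0.89), ([179.0, 271.0], 0.8), ([190.0, 257.0], 0.64), ([142.0, 259.0], 0.27)]
top fence [([141.0, 256.0], 0.72)]
top corner_a1 [([28
[... 1474 characters left out ...]
), ([168.0, 350.0], 0.58)]
{'time': 0.7, 'joint_pos': array([-8.16124025e+01,  7.46893347e+00,  8.52660716e+01,  6.81978744e-05,
        8.72621561e+01, -4.89335566e+00]), 'qd': array([-0.09018258, -0.02123629, -0.04570449,  0.06136076,  0.04529641,
        0.04737227]), 'joint_efforts': array([ 6.16184207e-04, -5.69160068e+01, -5.00742710e+01, -2.53403800e-05,
        1.15812898e-03, -3.99910436e-05]), 'tool_pos': array([ 137.85716824, -583.96419291,  231.3321037 ]), 'tcp_rot': array([ 1.79999826e+02, -2.83423694e-03, -7.67190501e+01]), 'ft_force': array([-0.84523571,  0.28977957, -0.71344693]), 'wrist_torque': array([ 0.06507322, -0.0305991 , -0.05932965]), 'finger_gap': 85.58369665671161}
```

```bash
python3 - <<'E'
import cv2
a=cv2.imread("pics/t0.png"); print(a.shape)
c=a[100:330,110:410]; c=cv2.resize(c,None,fx=2.6,fy=2.6,interpolation=cv2.INTER_CUBIC)
cv2.imwrite("pics/t0c.png",c)
E
```

```text
(384, 512, 3)
```

View pics/t0c.png

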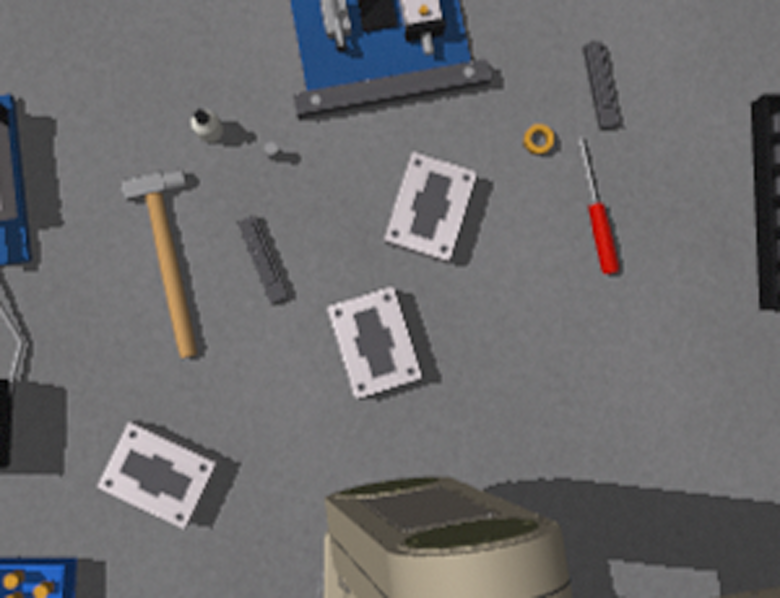

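View pics/s0.png

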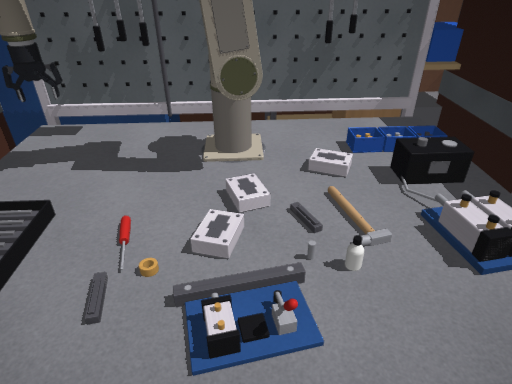

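The top view shows the block meant, the farthest right, at full-image pixel (276, 179) as column, row. One look-alike is at (254, 231) and another at (170, 283). The fence's front edge runs from about (226, 145) to (302, 134). The bush is at (317, 153) and the pin at (214, 157). I'll measure these next.

```bash
cat >> h.py <<'E'
def block_now(im, near=None, dbg=True):
    """target block from top picture: returns centre xy, long-axis yaw(deg), corners"""
    g=im.min(axis=2).astype(np.uint8); m=((g>165)*255).astype(np.uint8)
    m=cv2.morphologyEx(m,cv2.MORPH_CLOSE,np.ones((3,3)))
    out=[]
    for c in cv2.findContours(m,cv2.RETR_EXTERNAL,cv2.CHAIN_APPROX_NONE)[0]:
        if cv2.contourArea(c)<400: continue
        P=np.array([ray("top",(p[0][1],p[0][0]),45.)[:2] for p in c],np.float32)
        (cx,cy),(w,h),a=cv2.minAreaRect(P)
        if w>h: w,h,a=h,w,a+90
        # a: angle of short side(w); long dir = a+90
        out.append((cx,cy,w,h,(a+90)%180))
    return out
E
python3 - <<'E'
from h import *
im=cv2.imread("pics/t0.png")[:,:,::-1]
for b in block_now(im): print(np.round(b,1))
# fence front top edge, z=35 ; crop px ->full
def f(c,z): return np.round(ray("top",(100+c[1]/2.6,110+c[0]/2.6),z)[:2],1)
print("fence top front", f((298,110),35),f((500,79),35)); print("foot",f((302,118),0),f((500,90),0))
for n,c,z in (("bush",(540,138),22),("pin",(272,149),45),("oil",(204,118),85),("drv",(583,140),0),("drvend",(612,270),10),("bar",(278,300),20),("bar top",(250,220),20)): print(n,f(c,z))
g=cv2.imread("pics/t0.png",0)
c=g[118:152,215:315]; cv2.imwrite("pics/f.png",cv2.resize(c,None,fx=7.8,fy=7.8,interpolation=cv2.INTER_NEAREST))
E
```

```text
[181.5 330.5  92.4 127.6  65.6]
[360.1  41.1  92.8 129.5  17.8]
[546.3 -35.3  92.4 127.6 162.6]
fence top front [681.6 147.9] [ 728.8 -135.9]
foot [679.1 144.3] [ 722.8 -140.6]
bush [ 647.4 -193.4]
pin [623.4 182.5]
oil [656.3 271.1]
drv [ 650.1 -259.3]
drvend [ 461.8 -294. ]
bar [416.1 172.7]
bar top [527.6 213.6]
```

View pics/f.png

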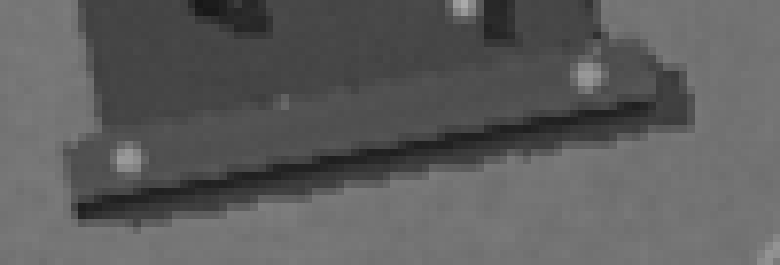

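The enlarged picture shows the fence's front top edge clearly, from (225.0, 144.0) to (299.0, 130.8) in full-image pixels (column, row).

```bash
python3 - <<'E'
from h import *
a=ray("top",(143.8,225.0),35)[:2]; b=ray("top",(130.8,299.0),35)[:2]
print(a,b,np.linalg.norm(a-b)); d=(a-b)/np.linalg.norm(a-b); yaw=np.degrees(np.arctan2(-d[0],d[1])); print("fence x-dir yaw",yaw,"mid",(a+b)/2)
n=np.array([d[1],-d[0]]); B=np.array([546.3,-35.3]); r=B-(a+b)/2; print("block in fence",r@n,r@d)
for nme,p in (("bush",(647.4,-193.4)),("look",(360.1,41.1)),("pin",(623,182))): r=np.array(p)-(a+b)/2; print(nme,r@n,r@d)
for y in (162.6,): 
  for s,t in ((1,1),(1,-1),(-1,-1),(-1,1)):
    u=np.array([np.cos(np.radians(y)),np.sin(np.radians(y))]); v=np.array([-u[1],u[0]]); p=B+65*s*u+47.5*t*v; print(s,t,p.round(), ((p-(a+b)/2)@n).round())
E
```

```text
[676.01440634 146.47238313] [ 727.09915968 -123.71158466] 274.97095933523804
fence x-dir yaw 10.706749012919744 mid [701.55678301  11.38039923]
block in fence -161.22629985589035 -17.023765088565575
bush -91.25854876580378 -191.15398592169868
look -329.99095689372234 92.63885632321228
pin -45.491069818516316 182.24373484104194
1 1 [470. -61.] -241.0
1 -1 [498.  29.] -196.0
-1 -1 [623.  -9.] -82.0
-1 1 [ 594. -100.] -126.0
```

apply_moves(targets="0 0 0.01 -2.6 -2.9 0.5 0; 0 0 0.02 -5.8 -6.5 1 0; 0 0 0.045 -9.2 -10.3 2 0; 0 0 0.045 -12.6 -14.1 3 0; 0 0 0.045 -16 -17.9 4 0")

```text
time: 1.2
tool_pos: [272.8, -390.3, 192.2]
tcp_rot: [-180.0, -0.0, -79.3]
ft_force: [1.3, -0.2, 0.1]
finger_gap: 11.9
```

```bash
cat >> h.py <<'E'
FM=np.array([701.6,11.4]); FY=10.7
n_=np.array([np.cos(np.radians(FY)),np.sin(np.radians(FY))]); d_=np.array([-n_[1],n_[0]])
def tofence(p): r=np.array(p[:2])-FM; return np.array([r@n_,r@d_])
def tw(f): return FM+f[0]*n_+f[1]*d_
def delta(f,z):
    """shift in cm along tool axes to reach fence-frame point f at height z"""
    s=sense(); Rm=R.from_euler('xyz',s["tcp_rot"],degrees=True).as_matrix()
    print("t",round(s["time"],2),"tcp",s["tool_pos"].round(1),"rot",s["tcp_rot"].round(2),"fence",tofence(s["tool_pos"]).round(1),"F",s["ft_force"].round(1))
    return (Rm.T@(np.r_[tw(f),z]-s["tool_pos"])/10).round(2)
E
python3 -c "
from h import *
print(delta((-250,-75),60))"
```

```text
t 1.2 tcp [ 272.8 -390.3  192.2] rot [-1.7998e+02 -4.0000e-02 -7.9330e+01] fence [-496.  -315.1] F [ 1.3 -0.2  0.1]
[-24.03 -24.58  13.22]
```

apply_moves(targets="0 0 0 -3 -3 1 0; 0 0 0 -6 -6.2 2.5 0; 0 0 0 -9 -9.4 4.5 0; 0 0 0 -12.2 -12.6 6.5 0; 0 0 0 -15.4 -15.8 8 0")

```text
time: 1.7
tool_pos: [399.2, -209.4, 111.6]
tcp_rot: [-180.0, -0.0, -79.3]
ft_force: [0.8, -0.8, 0.1]
finger_gap: -0.0
```

apply_moves(targets="0 0 0 -3 -3 2 0; 0 0 0 -6 -6 5 0; 0 0 0 -8.6 -8.8 8 0; 0 0 0 -8.6 -8.8 10 0; 0 0 0 -8.6 -8.8 10 0")

```text
time: 2.2
tool_pos: [466.8, -108.3, 9.3]
tcp_rot: [179.7, 0.2, -79.1]
ft_force: [-0.1, 0.7, -0.4]
finger_gap: -0.0
```

```bash
python3 -c "
from h import *
print(delta((-239,-52),12))
im=save('top','pics/t1.png')
for b in block_now(im): print(np.round(b,1),tofence(b).round(1))
c=im[100:300,150:350,::-1]; cv2.imwrite('pics/t1c.png',cv2.resize(c,None,fx=2.6,fy=2.6))"
```

```text
t 2.2 tcp [ 466.8 -108.3    9.3] rot [179.69   0.18 -79.15] fence [-253.  -74.] F [-0.1  0.7 -0.4]
[-2.2  -1.4  -0.27]
[181.5 330.5  92.4 127.6  65.6] [-451.8  410.1]
[360.1  41.1  92.8 129.5  17.8] [-330.    92.6]
[546.9 -34.2  91.  127.5 162.1] [-160.5  -16.1]
```

View pics/t1c.png

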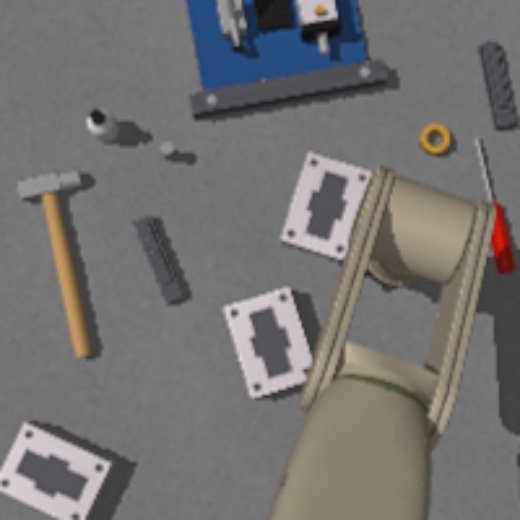

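The block has not moved and is mostly visible, at (326, 205) in the crop. The gripper stands at its near right end. Now I'll push at corner C.

apply_moves(targets="0 0 0 -1.2 -0.7 0 0; 0 0 0 -2.4 -1.4 0 0; 0 0 0 -3.2 -1.6 0 0; 0 0 0 -4.2 -1.8 0 0; 0 0 0 -5.2 -2.1 0 0")

```text
time: 2.75
tool_pos: [480.0, -56.5, 13.9]
tcp_rot: [179.9, -0.2, -79.3]
ft_force: [-9.3, -9.2, 11.6]
finger_gap: -0.1
```

```bash
cat >> h.py <<'E'
def look(f,z=12,save_=None):
    d=delta(f,z); im=snapshot("top")
    if save_: cv2.imwrite(save_,im[:,:,::-1])
    for b in block_now(im):
        if b[0]>400: print("blk",np.round(b,1),"fence",tofence(b).round(1),"axis rel",round(b[4]-FY-90,1))
    print("to",f,d); return im
E
python3 -c "
from h import *
look((-218,9.5))"
```

```text
t 2.75 tcp [480.  -56.5  13.9] rot [ 1.7994e+02 -1.6000e-01 -7.9290e+01] fence [-230.4  -25.5] F [-9.3 -9.2 11.6]
to (-218, 9.5) [-3.5  -1.24  0.18]
```

```bash
python3 -c "
from h import *
im=save('top','pics/t2.png'); print(sense()['ft_force'].round(1),sense()['tool_pos'].round(1))
w=snapshot('scene')
a=cv2.resize(im[110:260,200:350],None,fx=2.6,fy=2.6); b=cv2.resize(w[150:300,130:280],None,fx=2.6,fy=2.6)
cv2.imwrite('pics/t2c.png',np.hstack([a,b])[:,:,::-1])"
```

```text
[-2.8 -2.3  2.6] [480.3 -55.   13.5]
```

View pics/t2c.png

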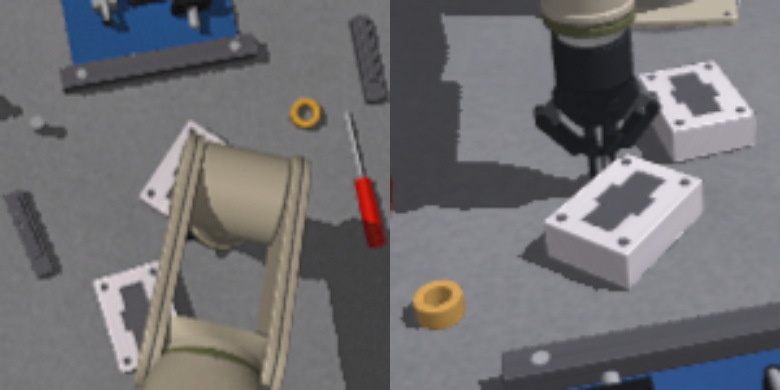

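The scene camera sees the whole block, flat, with the fingertip at its near corner (right half, about (600, 165)). The arm hides it from the top camera, so I'll measure with the scene camera.

```bash
cat >> h.py <<'E'
def scene_blk(im,th=185):
    g=im.min(axis=2).astype(np.uint8); m=((g>th)*255).astype(np.uint8)
    m=cv2.morphologyEx(m,cv2.MORPH_CLOSE,np.ones((2,2)))
    out=[]
    for c in cv2.findContours(m,cv2.RETR_EXTERNAL,cv2.CHAIN_APPROX_NONE)[0]:
        if cv2.contourArea(c)<250: continue
        P=np.array([ray("scene",(p[0][1],p[0][0]),45.)[:2] for p in c],np.float32)
        (cx,cy),(w,h),a=cv2.minAreaRect(P)
        if w>h: w,h,a=h,w,a+90
        if 380<cx<720 and -200<cy<200: out.append((cx,cy,w,h,(a+90)%180))
    return out
def look2(f,z=12,th=185):
    d=delta(f,z); im=snapshot("scene")
    for b in scene_blk(im,th): print("blk",np.round(b,1),"fence",tofence(b).round(1),"axis rel",round((b[4]-FY)%180-90,1))
    print("to",f,d); return im
E
python3 -c "
from h import *
s=cv2.imread('pics/s0.png')[:,:,::-1]; w=snapshot('scene'); cv2.imwrite('pics/s1.png',w[:,:,::-1])
g=w.min(axis=2); print(g[222:250:4,185:215:5])
for th in (175,185,195,205,215):
  for k in (s,w): print(th,[ (np.round(b,1).tolist(),tofence(b).round().tolist()) for b in scene_blk(k,th)])
"
```

```text
[[ 68  69  68  69 218 221]
 [ 69  69 128 212 221  96]
 [135 135 225 218 219  89]
 [136 220  90 218  90  90]
 [131 118 137 216 215 208]
 [ 84 120 115 114 139 217]
 [ 66  89 117 115 114 115]]
175 [([553.9, -30.8, 93.5, 127.9, 162.3], [-153.0, -14.0])]
175 [([564.4, -16.9, 115.5, 128.5, 146.4], [-140.0, -2.0])]
185 [([554.0, -30.8, 93.4, 126.9, 162.3], [-153.0, -14.0])]
185 [([558.8, -25.4, 94.0, 126.9, 146.8], [-147.0, -10.0])]Traceback (most recent call last):
  File "<string>", line 6, in <module>
    for k in (s,w): print(th,[ (np.round(b,1).tolist(),tofence(b).round().tolist()) for b in scene_blk(k,th)])
                                                                                             ~~~~~~~~~^^^^^^
  File "h.py", line 53, in scene_blk
    P=np.array([ray("scene",(p[0][1],p[0][0]),45.)[:2] for p in c],np.float32)
                ~~~^^^^^^^^^^^^^^^^^^^^^^^^^^^^^^^
  File "h.py", line 11, in ray
    m=camera_model(n); Rm,p=pose(m)
ValueError: time passes only in moves, steps and waits
```

apply_moves(targets="0 0 0 -0.9 -0.3 0 0; 0 0 0 -1.8 -0.75 0 0; 0 0 0 -2.6 -1.2 0 0; 0 0 0 -3.4 -1.7 0 0; 0 0 0 -4.1 -2.3 0 0")

```text
time: 3.45
tool_pos: [493.8, -11.1, 12.7]
tcp_rot: [179.8, -0.0, -79.3]
ft_force: [-10.9, -5.0, 11.3]
finger_gap: -0.4
```

```bash
sed -i 's/^def ray/import functools\n_cm=functools.lru_cache(None)(camera_model)\ndef ray/; s/m=camera_model(n); Rm/m=_cm(n); Rm/' h.py
python3 -c "
from h import *
im=look2((-180,45)); cv2.imwrite('pics/s2.png',im[:,:,::-1])"
```

```text
t 3.45 tcp [493.8 -11.1  12.7] rot [ 1.7982e+02 -3.0000e-02 -7.9310e+01] fence [-208.4   16.4] F [-10.9  -5.   11.3]
blk [569.4 -19.4  93.8 127.1 115.5] fence [-135.6   -5.7] axis rel 14.8
to (-180, 45) [-2.86 -2.84  0.06]
```

apply_moves(targets="0 0 0 -0.4 -0.5 0 0; 0 0 0 -0.7 -1.0 0 0; 0 0 0 -0.9 -1.5 0 0; 0 0 0 -1.1 -1.9 0 0; 0 0 0 -1.1 -1.9 0 0")

```text
time: 4.0
tool_pos: [509.9, 4.5, 11.9]
tcp_rot: [179.8, 0.1, -79.3]
ft_force: [-8.4, 2.3, 4.3]
finger_gap: 0.2
```

```bash
python3 -c "
from h import *
im=look2((-225,-9)); cv2.imwrite('pics/s3.png',im[:,:,::-1])"
```

```text
t 4.0 tcp [509.9   4.5  11.9] rot [ 1.7978e+02  1.0000e-01 -7.9290e+01] fence [-189.6   28.8] F [-8.4  2.3  4.3]
blk [578.6 -18.8  93.1 127.5 100.1] fence [-126.5   -6.9] axis rel -0.6
to (-225, -9) [3.78 3.54 0.  ]
```

The block is turned to within 1° of the fence and its corners are about 80 mm clear. I'll draw back, centre on the block and open the fingers for a two-finger push.

apply_moves(targets="0 0 0 0.3 1.8 0 0; 0 0 0 1.5 3.2 0 3; 0 0 0 3.0 3.5 0 6; 0 0 0 3.8 3.5 0.3 6; 0 0 0 3.8 3.5 0.3 6")

```text
time: 4.55
tool_pos: [484.9, -40.9, 9.5]
tcp_rot: [-180.0, -0.0, -79.4]
ft_force: [1.1, 1.0, -0.5]
finger_gap: 58.0
```

```bash
python3 -c "
from h import *
im=look2((-189,-9),9); cv2.imwrite('pics/s4.png',im[:,:,::-1])
w=snapshot('wrist')
cv2.imwrite('pics/s4c.png',np.hstack([cv2.resize(im[150:340,120:340],None,fx=1.8,fy=1.8)[:340],cv2.resize(w,None,fx=.75,fy=.75)[:288].copy() if 0 else cv2.resize(w,(400,342))[:340]])[:,:,::-1]); print(sense()['finger_gap'])"
```

```text
t 4.55 tcp [484.9 -40.9   9.5] rot [-1.7996e+02 -1.0000e-02 -7.9380e+01] fence [-222.7  -11.2] F [ 1.1  1.  -0.5]
blk [578.7 -18.9  93.  127.7 100.2] fence [-126.3   -6.9] axis rel -0.5
to (-189, -9) [-0.23 -3.37  0.05]
59.74756955873357
```

View pics/s4c.png

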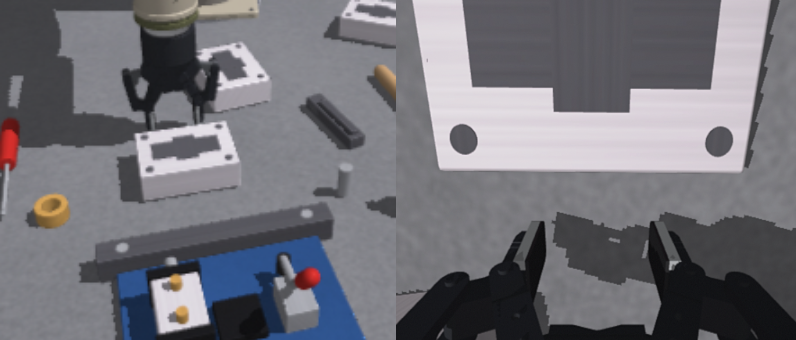

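The block is square to both the fingers and the fence, centred about 2 mm off. Now the push home.

apply_moves(targets="0 0 0 -0.1 -1.5 0 6; 0 0 0 -0.2 -3.0 0 6; 0 0 0 -0.2 -4.0 0 6; 0 0 0 -0.2 -5.0 0 6; 0 0 0 -0.2 -6.0 0 6")

```text
time: 5.15
tool_pos: [539.7, -26.9, 8.6]
tcp_rot: [179.5, 0.1, -79.3]
ft_force: [-19.4, -4.1, 16.2]
finger_gap: 60.2
```

apply_moves(targets="0 0 0 0 -1 0 6; 0 0 0 0 -2 0 6; 0 0 0 0 -2.8 0 6; 0 0 0 0 -3.5 0 6; 0 0 0 0 -4 0 6")

```text
time: 5.65
tool_pos: [579.4, -19.5, 8.7]
tcp_rot: [179.6, 0.1, -79.3]
ft_force: [-19.3, -3.2, 14.6]
finger_gap: 59.8
```

```bash
python3 -c "
from h import *
im=look2((-106,-9),9); cv2.imwrite('pics/s5.png',im[:,:,::-1])"
```

```text
t 5.65 tcp [579.4 -19.5   8.7] rot [ 1.7958e+02  6.0000e-02 -7.9260e+01] fence [-125.8   -7.7] F [-19.3  -3.2  14.6]
blk [641.1  -6.7  93.3 127.6 100.8] fence [-62.8  -6.5] axis rel 0.1
to (-106, -9) [ 0.14 -1.98 -0.05]
```

apply_moves(targets="0 0 0 0 -0.4 0 6; 0 0 0 0 -0.8 0 6; 0 0 0 0 -1.1 0 6; 0 0 0 0 -1.4 0 6; 0 0 0 0 -1.7 0 6")

```text
time: 6.2
tool_pos: [595.7, -16.3, 8.5]
tcp_rot: [179.6, 0.1, -79.3]
ft_force: [-17.7, -3.2, 12.3]
finger_gap: 60.1
```

apply_moves(targets="0 0 0 0 -0.1 0 6; 0 0 0 0 -0.2 0 6; 0 0 0 0 -0.3 0 6; 0 0 0 0 -0.4 0 6; 0 0 0 0 -0.5 0 6")

```text
time: 6.7
tool_pos: [600.6, -15.4, 8.5]
tcp_rot: [179.6, 0.1, -79.3]
ft_force: [-17.6, -3.2, 11.5]
finger_gap: 60.3
```

```bash
python3 -c "
from h import *
im=look2((-106,-9),9); cv2.imwrite('pics/s6.png',im[:,:,::-1])"
```

```text
t 6.7 tcp [600.6 -15.4   8.5] rot [ 1.7957e+02  6.0000e-02 -7.9270e+01] fence [-104.2   -7.6] F [-17.6  -3.2  11.5]
blk [662.1  -2.7  93.2 127.5 100.8] fence [-41.4  -6.5] axis rel 0.1
to (-106, -9) [ 0.14  0.18 -0.05]
```

apply_moves(targets="0 0 0 0 -0.1 0 6; 0 0 0 0 -0.2 0 6; 0 0 0 0 -0.3 0 6; 0 0 0 0 -0.4 0 6; 0 0 0 0 -0.5 0 6")

```text
time: 7.25
tool_pos: [604.1, -14.7, 8.5]
tcp_rot: [179.4, 0.1, -79.3]
ft_force: [-28.3, -5.6, 21.8]
finger_gap: 60.1
```

apply_moves(targets="0 0 0 0 -0.05 0 6; 0 0 0 0 -0.1 0 6; 0 0 0 0 -0.15 0 6; 0 0 0 0 -0.2 0 6; 0 0 0 0 -0.2 0 6")

```text
time: 7.75
tool_pos: [604.1, -14.7, 8.5]
tcp_rot: [179.1, 0.1, -79.3]
ft_force: [-37.3, -6.8, 29.0]
finger_gap: 60.1
```

```bash
python3 -c "
from h import *
im=look2((-106,-9),9)
c=im[195:300,165:320]; cv2.imwrite('pics/s7c.png',cv2.resize(c,None,fx=5,fy=5,interpolation=cv2.INTER_CUBIC)[:,:,::-1])"
```

```text
t 7.75 tcp [604.1 -14.7   8.5] rot [ 1.7914e+02  1.0000e-01 -7.9270e+01] fence [-100.7   -7.6] F [-37.3  -6.8  29. ]
blk [665.6  -2.   93.3 127.5 100.7] fence [-37.8  -6.5] axis rel 0.0
to (-106, -9) [ 0.14  0.53 -0.04]
```

View pics/s7c.png

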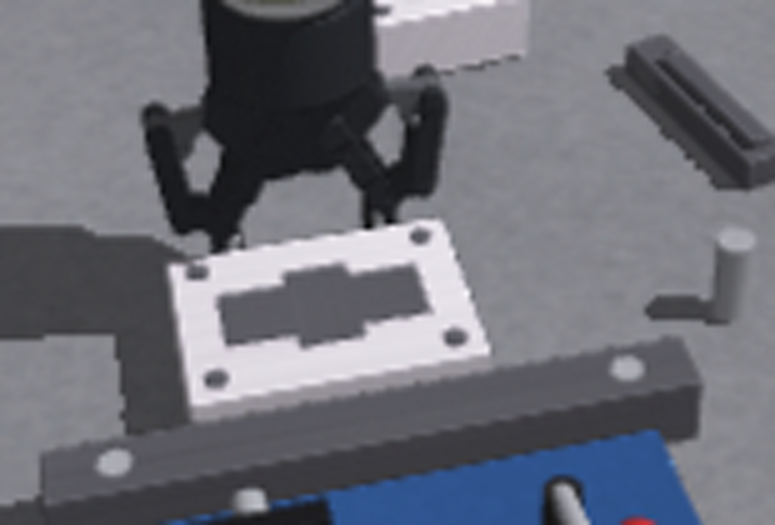

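The block stopped dead against the fence: the TCP no longer moves while the force climbs. It lies parallel to the bar with no gap showing (crop row 350 to 415). I'll draw straight back and then lift.

apply_moves(targets="0 0 0 0 0.4 0 6; 0 0 0 0 1.0 0 6; 0 0 0 0 2.5 0 6; 0 0 0 0 5 0 6; 0 0 0 0 8 0 6")

```text
time: 8.3
tool_pos: [532.4, -28.8, 9.6]
tcp_rot: [-179.9, -0.0, -79.3]
ft_force: [-0.3, -0.0, 0.7]
finger_gap: 60.0
```

apply_moves(targets="0 0 0 0 1 -2 6; 0 0 0 0 2 -6 6; 0 0 0 2 3 -10 6; 0 0 0 6 5 -14 6; 0 0 0 10 7 -16 6")

```text
time: 8.8
tool_pos: [485.3, -133.2, 168.9]
tcp_rot: [-179.8, -0.1, -79.1]
ft_force: [1.8, -0.9, 0.2]
finger_gap: 59.7
```

apply_moves(targets="0 0 0 4 2 0 6; 0 0 0 8 4 0 6; 0 0 0 12 6 0 6; 0 0 0 15 7 0 6; 0 0 0 15 7 0 6")

```text
time: 9.3
tool_pos: [442.5, -296.9, 165.7]
tcp_rot: [-180.0, -0.1, -79.5]
ft_force: [-0.2, -0.6, 0.3]
finger_gap: 60.0
```

```bash
python3 -c "
from h import *
im=look2((-106,-9),9)
t=snapshot('top')
for b in block_now(t): print(np.round(b,1),tofence(b).round(1))
o=cv2.imread('pics/t0.png')[:,:,::-1]
x=np.vstack([t[105:185,190:340],o[105:185,190:340]])
cv2.imwrite('pics/t9c.png',np.hstack([cv2.resize(x,None,fx=2.6,fy=2.6),cv2.resize(im,None,fx=416/384*.99,fy=416/384)[:416,60:450]])[:,:,::-1])"
```

```text
t 9.3 tcp [ 442.5 -296.9  165.7] rot [-1.7998e+02 -1.0000e-01 -7.9500e+01] fence [-311.8 -254.8] F [-0.2 -0.6  0.3]
blk [665.6  -2.   93.3 127.5 100.7] fence [-37.8  -6.5] axis rel 0.0
to (-106, -9) [-24.68 -20.49  15.64]
[181.4 330.7  92.  127.6  65.5] [-451.9  410.3]
[360.1  41.1  92.7 129.5  17.8] [-330.    92.6]
[658.8  -5.6  91.1 127.6 100.8] [-45.2  -8.8]
```

View pics/t9c.png

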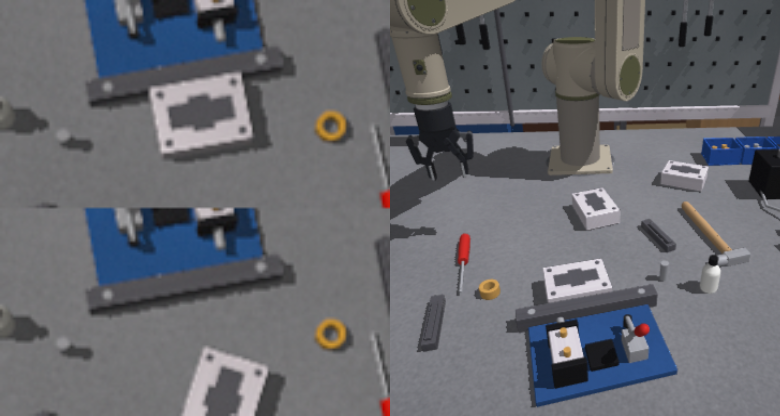

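The block lies flush against the fence, parallel to about 0.1° and about 9 mm off the fence's middle. The bystanders are where they were, and the gripper is clear. I'll hand in.

```bash
python3 -c "
from bench import *
print(hand_in())"
```

```text
the job is handed in; nothing more can be done
None
```

The nest block farthest to the robot's right now lies with one long side flush against the fence, and I have handed the job in. I turned it about 62° with three short fingertip pushes at one end of a long side. It came within 1° of the fence with its near corners about 80 mm clear. I then pushed it home squarely with both fingertips and drew the arm back and up. The clock stood at about 9.3 s of the 72 allowed.

**Contact:** on the last push the tool stopped moving while the force rose to about 37 N along the push, so the block was seated. It did not move when the gripper drew away.

**Final pictures:** the long side is parallel to the fence within about 0.1°. The block's centre is 9 mm from the fence's middle by the top camera and 6.5 mm by the scene camera. It lies flat, and no bystander looks shifted. I compared the bush and pin with the first picture and checked the rest only by eye.

**Disagreement:** the two cameras put the block's centre at -45.2 mm (top) and -37.8 mm (scene) from the fence face, against the -47.5 mm it must be when seated. The scene camera was about 7 to 8 mm off from the start, and my measure of the fence face is only good to a few mm. I therefore judged the seating by contact, not by those numbers.

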